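Turn the wrong-way-round test tile and stand it on display

TASK

Three glazed test tiles lean in the long three-bay rack, and one of them was put in the wrong way round, with its glazed face down against the rack and its plain bare back showing. Take that tile out, turn it over and lean it in the middle of the small empty stand, glazed face up and out, long side upright, leaning on the stand's back board and in line with it. Leave the other two tiles where they are.

Things in the scene. Friction and masses are not known exactly. Their poses are not given: they have to be found in the camera images.
- tile_turned_mid (a point): centre of the reversed tile, in one of the rack's three bays: flat ceramic, 90 x 68 x 8 mm, about 0.11 kg, standing on a 68 mm edge. x runs along its 90 mm side (at the start up the tile), y along the 68 mm side, z out of the glazed, striped face (the other face is plain bare clay). At the start z points down and into the rack's back board; in the stand it must point up and out
- stand_seat (a point): centre of a tile seated in the middle of the small fixed wooden stand, 90 mm long. Its axes: z up, y along the ledge, x level, from the open front to the back. The back board leans back (to +x) 20 degrees from upright and rises 40 mm, so the upper 50 mm of the tile are free; the ledge, square to the board, is 20 mm deep to a front lip 6 mm high; the foot edge lies 45 mm from here
- tile_second_mid (a point): centre of another tile, 90 x 68 x 8 mm, right way round in the rack: x up the tile, z out of its glazed face. Leave it alone. The fixed rack has the stand's section (20 degree lean, 40 mm back board, 6 mm lip), bays 100 mm apart and 6 mm strips between them, lower than the back board
- tile_third_mid (a point): centre of the last tile, 85 x 65 x 8 mm, right way round in the rack: x up the tile, z out of its glazed face. Leave it alone

How it is judged:
At the end, for the whole second after the job is handed in: the reversed tile rests still in the small stand, its centre within 20 mm of the seated place, glazed face up and out (the face's outward direction 49 to 80 degrees from straight up; seated flush it is 70), its short edge within 11 degrees of the stand's ledge (distance between tile_turned_mid and stand_seat below 0.02 m and angle between tile_turned_mid's own z axis and vertical between 0.85 and 1.4 rad and angle between the y axis of tile_turned_mid and the y axis of stand_seat, either way round below 0.2 rad and linear speed of tile_turned below 0.02 m/s); the robot touches nothing.
It fails at once if another tile is shifted by more than 20 mm (distance of any of tile_second_mid, tile_third_mid from where it was at the start of the episode above 0.02 m).
It also fails if it takes over 42 s, if anything falls off the work surface, if the arm or the gripper's body presses on something with over 40 N, if the wrist force passes 120 N, or if a joint passes its speed limit or range.

ROBOT

A 6-joint arm with a two-finger parallel gripper is mounted at the origin on a cart in front of the work surface, level with it; the furniture and walls round the work are solid. World frame = base frame: x ahead of the robot, y to its left, z up, the work surface at z = 0. Lengths are in m, angles in rad, forces in N, time in s.
With the tool pointing down it reaches from about 0.3 to 0.875 m from the base axis. Payload 6.4 kg.
Tool frame: the origin (TCP) lies between the finger pads; the fingertips stand 8 mm ahead of it and the grasp point (between the pads) lies 11 mm behind it (ctrl.finger_overhang is the distance from the TCP to the fingertips, in m); z points along the fingers, y is the line along which they close (so a half turn about z gives the same grasp; the last joint's range is limited). The gripper opens to 85 mm and grips with 20 to 120 N. Pads are 22 mm wide; open, the fingers measure 114 mm over their backs; the gripper's body (76 mm by 85 mm) begins 54 mm behind the grasp point. The pads swing forward as they close: fully open they stand 13 mm farther back than shut.
Start: joints at [-1.477, 0.181, 1.607, -0, 1.354, -0.206], TCP at [0.17, -0.549, 0.239] pointing down, gripper open.
Joint ranges: [-2.99, 2.99], [-0.89, 2.07], [0.3, 2.58], [-1.14, 4.28], [0, 2.63], [-3.12, 3.12]. Speed limits (rad/s): [2.57, 2.57, 3.01, 3.14, 3.14, 3.14].

INTERFACE

Orientations are given as a unit quaternion [w, x, y, z].
In Python, from bench import ctrl, camera gives the robot as it stands.
- The arm moves only by the shell command python3 -m pendant 'ROWS' [OPENING]. ROWS is JSON, a list of rows, each a list of 6 numbers: the shift along the world's x, y, z normalised to -1 to 1, where 1 is 200 mm, then the turn, a rotation vector about the world's x, y, z normalised to -1 to 1, where 1 is pi/2 rad. In form: [[dx, dy, dz, rx, ry, rz], ...]. A call has exactly 10 rows; each row shifts and turns the commanded pose from where the row before left it; what a row does not reach is not made up. A row lasts 1/8 s, in which the tool goes at most 62.5 mm and 10.7 degrees, less where a joint would pass 70% of its speed; a pose out of reach is approached as far as the arm can. A call with a number of a shift or a turn outside -1 to 1 is refused whole. A call with a gripper value outside its range is refused whole. OPENING is the opening, from -1 (shut) to 1 (fully open), set as the call begins (- or left out, the last holds). The fingers move at their own pace and stop on an object; the grip force is fixed at half the most. Time passes only in rows, so rows that do not move let the fingers close, or fill a call up. It gives the time, the measured TCP pose, the force, the opening and the grip force at its end, in the units of the state.
- ctrl.get_obs(): the state, without advancing time (a new reading comes with each control period).
- camera(name): name is "side" or "top" or "wrist"; returns a dict with "color" (420x560x3 uint8, blue, green, red), "fx", "fy", "cx", "cy" (pixels), "xyz" and "rotation" of the camera in the world; the wrist camera has in their place "hand_eye" (4x4, takes a point from camera to tool coordinates, whose origin is the TCP and whose axes are the flange's). Camera axes: x right, y down, z forward; pixel columns grow to the right and rows downward; lengths in m; the calibration is good to about 2 mm. The wrist camera is an equidistant fisheye: a pixel r from the principal point sees the ray r / f radians off the axis. A picture is of the moment at which its call begins: read the wrist's pose just before it. There is no depth.
- ctrl.hand_in(): hands the job in; it is judged then, once.
The state is a dict: "time_s": time; "q": joint angles; "dq": joint speeds; "joint_efforts": joint torques, N m; "eef_pos": TCP position; "eef_rot": TCP orientation; "wrist_force": force on the tool from outside, world axes, zero at the start; "torque": the same for the moment, N m; "opening": opening from 0.0 (shut) to 1.0 (fully open); "grasp_force": force on a finger pad.
Only numpy, scipy, OpenCV 4.12 (cv2) and the standard library are available. Lean on these libraries where they do the work, as an engineer would, in place of code of your own. Each camera call takes 0.05 s, during which the arm holds its last target. There are 200 camera calls.

## Working session

There is one attempt and no reset: what is moved stays moved. The work goes in short steps, Python scripts to look and compute and a shell command to move; the robot and the scene stay as the last step left them, time stands still between calls to the robot, and variables do not carry over. Pictures are saved under pics/ and viewed, at most 10 in all, crops included, and the job is handed in when it is done.

```bash
ls; mkdir -p pics
python3 - <<'E'
from bench import ctrl,camera
import cv2
o=ctrl.get_obs();print(o['time_s'],o['eef_pos'],o['eef_rot'],o['opening'])
for n in ('side','top'):
    c=camera(n);cv2.imwrite(f'pics/{n}0.png',c['color']);print(n,c['fx'],c['fy'],c['cx'],c['cy'],c['xyz'],c['rotation'])
E
```

```text
pics
0.0 [ 0.16977653 -0.54879045  0.23837595] [-8.84541151e-04  9.88786634e-01  1.49332541e-01  5.19491918e-05] 1.003363803199292
side 517.2106521647651 517.2106521647651 282.87328074914456 210.5492175991858 [ 0.48294699 -0.7350707   0.63579545] [-0.48544642  0.87340852 -0.02784491  0.02690714]
top 521.3228635609427 521.3228635609427 276.88202808226885 213.17747700777707 [0.41047089 0.06634716 1.15745523] [ 0.05342481 -0.69542918  0.71544761 -0.04072794]
```

View pics/side0.png

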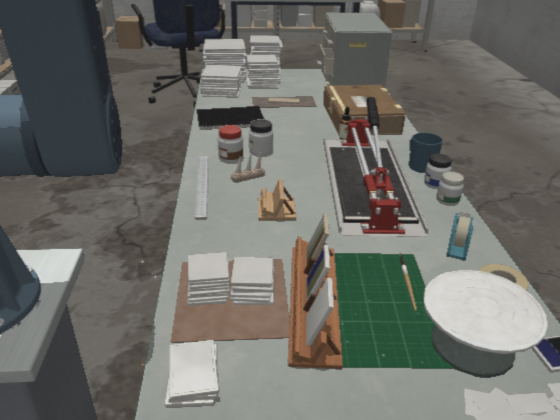

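View pics/top0.png

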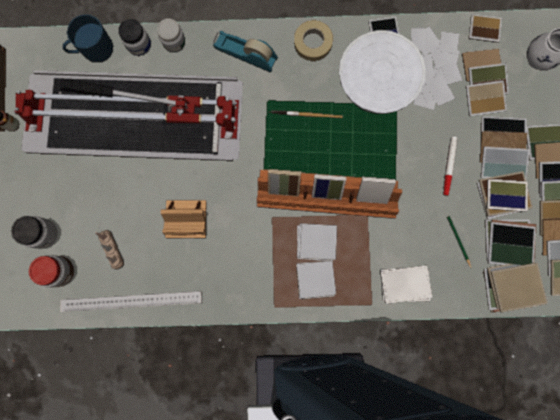

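The side view shows the rack (290–340, 235–360) and the small stand at (277,200). In the top view the rack is at (258–400, 170–215), with striped tiles at (285,183) and (328,187) and a plain one at (376,190). The stand is at (185,219). I'll zoom in on both.

Run:
```python
import cv2,numpy as np
t=cv2.imread('pics/top0.png');s=cv2.imread('pics/side0.png')
a=cv2.resize(t[165:245,155:410],None,fx=3.1,fy=3.1,interpolation=cv2.INTER_CUBIC)
b=cv2.resize(s[170:370,245:355],None,fx=3,fy=3,interpolation=cv2.INTER_CUBIC)
print(a.shape,b.shape)
cv2.imwrite('pics/c1.png',a);cv2.imwrite('pics/c2.png',b)
```

```text
(248, 790, 3) (600, 330, 3)
```

View pics/c1.png

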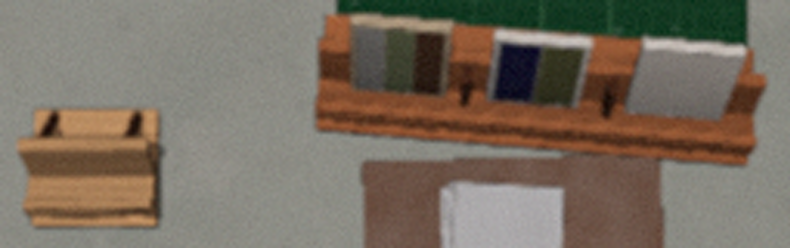

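View pics/c2.png

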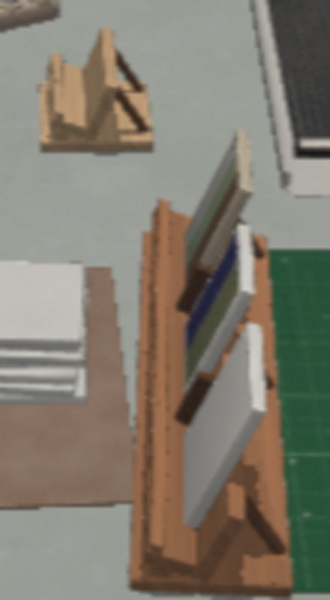

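The plain tile is the rightmost one in the top view (world −y end). In the top crop its upper edge runs (642,38)–(745,45). The stand's board top edge runs from about (20,145) to (160,142), and its lip is at about (30,215)–(155,217). I'll triangulate these.

```bash
cat > h.py <<'E'
import numpy as np, json
from scipy.spatial.transform import Rotation as R
from scipy.optimize import least_squares
from bench import ctrl,camera
def rot(q): return R.from_quat(np.roll(q,-1))
CAM={'side':dict(f=517.2106521647651,c=(282.87328,210.54922),p=np.array([0.48294699,-0.7350707,0.63579545]),R=rot([-0.48544642,0.87340852,-0.02784491,0.02690714])),
'top':dict(f=521.3228635609427,c=(276.88203,213.17748),p=np.array([0.41047089,0.06634716,1.15745523]),R=rot([0.05342481,-0.69542918,0.71544761,-0.04072794]))}
def proj(n,P):
    k=CAM[n];p=k['R'].inv().apply(np.atleast_2d(P)-k['p']);return p[:,:2]/p[:,2:]*k['f']+k['c']
def tri(uvs):  # {'side':uv,'top':uv}
    return least_squares(lambda P:np.concatenate([(proj(n,P)-uv).ravel() for n,uv in uvs.items()]),[.5,0,.05])
def onz(n,uv,z):
    k=CAM[n];d=k['R'].apply([(uv[0]-k['c'][0])/k['f'],(uv[1]-k['c'][1])/k['f'],1]);return k['p']+d*(z-k['p'][2])/d[2]
def T(u,v): return np.array([155+u/3.1,165+v/3.1])
def S(u,v): return np.array([245+u/3,170+v/3])
E
python3 - <<'E'
from h import *
# tile fit: plain(front) face: local corners; x up, y along ledge, z outward(front)
def pose(p):
    c=p[:3];yaw=p[3];lean=np.radians(20)
    B=R.from_euler('z',yaw)  # stand axes: x back, y ledge, z up
    up=B.apply([np.sin(lean),0,np.cos(lean)]);y=B.apply([0,1,0]);n=B.apply([-np.cos(lean),0,np.sin(lean)])
    return c,up,y,n
obs=[('top',T(645,38),(45,34,-4)),('top',T(745,44),(45,-34,-4)),('top',T(629,112),(-45,34,4)),('top',T(723,118),(-45,-34,4)),
('side',S(248,325),(45,34,4)),('side',S(262,326),(45,34,-4)),('side',S(255,410),(45,-34,4)),('side',S(266,405),(45,-34,-4)),('side',S(185,522),(-45,-34,4)),('side',S(196,527),(-45,-34,-4))]
def res(p):
    c,up,y,n=pose(p)
    return np.concatenate([(proj(k,c+(a*up+b*y+d*n)/1000)[0]-uv) for k,uv,(a,b,d) in obs])
r=least_squares(res,[.45,-.1,.06,0]);print('tile',r.x,np.round(r.fun.reshape(-1,2),1).tolist())
for nm,t,s in [('board top L',T(20,143),S(105,30)),('board top R',T(160,140),S(112,45)),('lipR',T(155,215),S(60,140))]:
    q=tri({'top':t,'side':s});print(nm,q.x.round(4),q.fun.round(1))
E
```

```text
tile [ 0.59840968 -0.12661109  0.06640741 -0.1079201 ] [[-0.0, -0.4], [1.1, 0.2], [-1.3, 0.4], [-0.5, 0.9], [0.0, -1.8], [-0.1, -0.7], [-0.5, -1.2], [0.8, 2.0], [-0.3, 1.0], [0.8, 0.8]]
board top L [0.569  0.3312 0.0565] [ 0.   0.5  0.5 -0.1]
board top R [0.5638 0.2275 0.1003] [-0.  -0.4 -0.4  0.1]
lipR [0.5253 0.2456 0.0094] [-0.1 -1.5 -1.5  0.2]
```

```bash
python3 -m pendant '[[0.14,0.28,0.04,0,0,0.08],[0.14,0.28,0.04,0,0,0.08],[0.14,0.28,0.04,0,0,0.08],[0.14,0.28,0.04,0,0,0.08],[0.14,0.28,0.04,0,0,0.08],[0.14,0.28,0.04,0,0,0.08],[0.14,0.28,0.04,0,0,0.08],[0.14,0.28,0.04,0,0,0.08],[0.14,0.28,0.04,0,0,0.08],[0.14,0.28,0.04,0,0,0.08]]'
python3 - <<'E'
from bench import camera
c=camera('wrist');print(c['hand_eye'],c['fx'],c['cx'],c['cy'])
E
```

```text
time_s: 1.35
eef_pos: [0.4475, 0.0072, 0.3187]
eef_rot: [0.0, 0.711, 0.704, 0.0]
wrist_force: [-0.1, -0.2, 0.6]
opening: 1.001
grasp_force: 0.0
[[-6.44950398e-04 -9.51513534e-01 -3.07606208e-01  7.91838897e-02]
 [ 9.99999717e-01 -7.33077718e-04  1.70943087e-04  2.23095641e-04]
 [-3.88153918e-04 -3.07606011e-01  9.51513737e-01 -1.35354421e-01]
 [ 0.00000000e+00  0.00000000e+00  0.00000000e+00  1.00000000e+00]] 325.19226210127806 278.0670448084081 207.15564843178626
```

```bash
python3 -m pendant '[[0.03,0.12,-0.06,0,0,0],[0.03,0.12,-0.06,0,0,0],[0.03,0.12,-0.06,0,0,0],[0.03,0.12,-0.06,0,0,0],[0.03,0.12,-0.06,0,0,0],[0.03,0.12,-0.06,0,0,0],[0.03,0.12,-0.06,0,0,0],[0.03,0.12,-0.06,0,0,0],[0,0,0,0,0,0],[0,0,0,0,0,0]]' -0.2
python3 - <<'E'
from h import *
import cv2
o=ctrl.get_obs();c=camera('wrist');cv2.imwrite('pics/w1.png',c['color'])
np.savez('w1.npz',p=o['eef_pos'],q=o['eef_rot'],he=c['hand_eye'],f=c['fx'],c=[c['cx'],c['cy']])
cv2.imwrite('pics/w1b.png',cv2.resize(c['color'],(784,588),interpolation=cv2.INTER_CUBIC))
E
```

```text
time_s: 2.65
eef_pos: [0.4949, 0.1967, 0.2225]
eef_rot: [-0.0, 0.712, 0.702, -0.0]
wrist_force: [0.4, 0.2, 0.5]
opening: 0.399
grasp_force: 0.0
```

View pics/w1b.png

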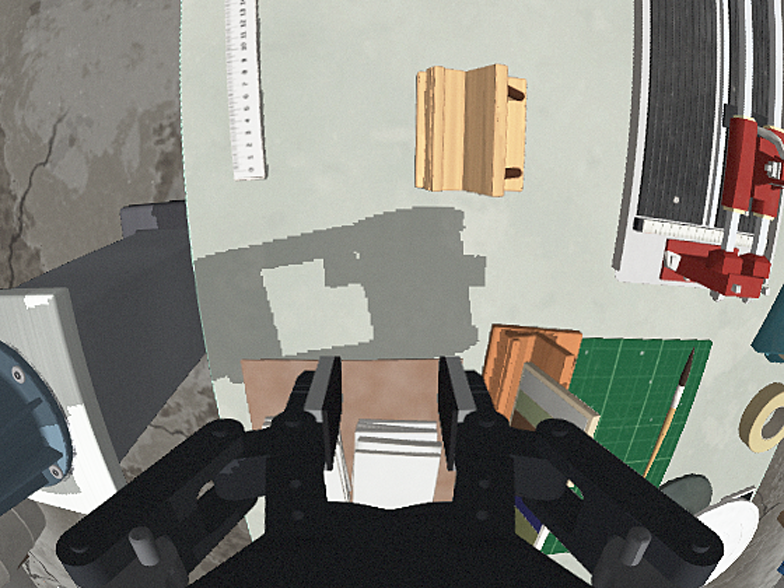

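The wrist view (1.4x) shows the stand at (415–526, 65–195): lip on the left (~435), board with its top edge on the right (~493–507). I'll zoom in for a model fit.

Run:
```python
import cv2,numpy as np
w=cv2.imread('pics/w1.png')[40:146,290:382];s=cv2.imread('pics/side0.png')[175:225,250:302]
a=cv2.resize(w,None,fx=4.5,fy=4.5,interpolation=cv2.INTER_CUBIC);b=cv2.resize(s,None,fx=7,fy=7,interpolation=cv2.INTER_CUBIC)
H=max(a.shape[0],b.shape[0]);o=np.zeros((H,a.shape[1]+b.shape[1],3),np.uint8)
o[:a.shape[0],:a.shape[1]]=a;o[:b.shape[0],a.shape[1]:]=b
print(a.shape,b.shape);cv2.imwrite('pics/z1.png',o)
```

```text
(477, 414, 3) (350, 364, 3)
```

View pics/z1.png

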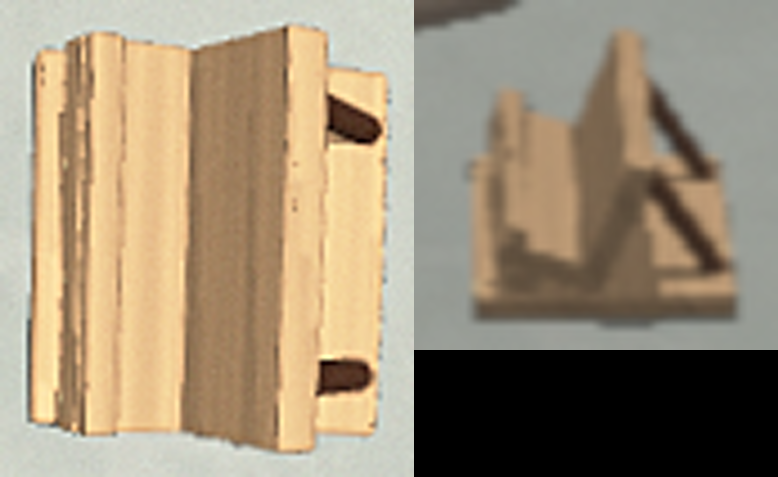

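```bash
cat >> h.py <<'E'
class W:
    def __init__(s,d):
        s.Rt=rot(d['q']);s.p=d['p'];s.he=d['he'];s.f=float(d['f']);s.c=d['c']
    def proj(s,P):
        t=s.Rt.inv().apply(np.atleast_2d(P)-s.p);c=(t-s.he[:3,3])@s.he[:3,:3]
        r=np.hypot(c[:,0],c[:,1]);th=np.arctan2(r,c[:,2]);return c[:,:2]/r[:,None]*(s.f*th)[:,None]+s.c
def pose(p,lean=np.radians(20)):
    B=R.from_euler('z',p[3])
    return np.array(p[:3]),B.apply([np.sin(lean),0,np.cos(lean)]),B.apply([0,1,0]),B.apply([-np.cos(lean),0,np.sin(lean)])
E
python3 - <<'E'
from h import *
w=W(np.load('w1.npz'))
Z=lambda u,v:np.array([290+u/4.5,40+v/4.5]); S7=lambda u,v:np.array([250+(u-414)/7,175+v/7])
ob=[('w',Z(192,47),(-45,45,-4)),('w',Z(183,432),(-45,-45,-4)),('w',Z(288,28),(-5,45,-4)),('w',Z(278,450),(-5,-45,-4)),
('w',Z(121,33),(-39,45,16)),('w',Z(116,434),(-39,-45,16)),('side',S7(612,32),(-5,45,-4)),('side',S7(632,178),(-5,-45,-4))]
def res(p,ob):
    c,u,y,n=pose(p)
    return np.concatenate([((w.proj(P) if k=='w' else proj(k,P))[0]-uv) for k,uv,(a,b,d) in ob for P in [c+(a*u+b*y+d*n)/1000]])
for o in (ob[:6],ob):
    r=least_squares(res,[.55,.28,.06,0],args=(o,));print(r.x.round(4),np.round(r.fun.reshape(-1,2),1).tolist())
E
```

```text
[ 0.5633  0.2886  0.0639 -0.0229] [[-0.2, 0.2], [-0.0, -0.1], [-0.3, -0.9], [-0.5, 0.3], [0.8, 0.4], [0.4, 0.2]]
[ 0.5636  0.2887  0.0617 -0.0217] [[-0.4, 0.5], [-0.0, -0.3], [-0.6, -0.6], [-0.7, -0.1], [0.8, 0.8], [0.4, -0.1], [1.2, 0.2], [0.2, -1.2]]
```

```bash
cat >> h.py <<'E'
TILE=[.598,-.1268,.065,-.108]; SEAT=[.5635,.2886,.063,-.022]
def go(p,a,flip=False,dn=0):
    """TCP target: a mm up the tile, dn mm outward; prints total shift / turn in row units"""
    c,u,y,n=pose(p); t=c+(a*u+dn*n)/1000
    M=np.column_stack([y,-n,-u]) if not flip else np.column_stack([-y,n,-u])
    o=ctrl.get_obs();rv=(R.from_matrix(M)*rot(o['eef_rot']).inv()).as_rotvec()
    print('shift/0.2',((t-o['eef_pos'])/.2).round(3),'turn/(pi/2)',(rv/(np.pi/2)).round(3),'u/0.2',u/.2,'q',np.round(o['q'],2),'t',o['time_s'])
E
python3 -c "
from h import *
go(TILE,108);go(TILE,18)"
```

```text
shift/0.2 [ 0.698 -1.636 -0.282] turn/(pi/2) [ 0.014  0.222 -0.059] u/0.2 [ 1.7001371  -0.18433205  4.6984631 ] q [ 0.16  0.1   1.73 -0.    1.31  0.17] t 2.7
shift/0.2 [ 0.545 -1.62  -0.704] turn/(pi/2) [ 0.014  0.222 -0.059] u/0.2 [ 1.7001371  -0.18433205  4.6984631 ] q [ 0.16  0.1   1.73 -0.    1.31  0.17] t 2.7
```

```bash
python3 -m pendant '[[0.09,-0.2,0,0.002,0.028,-0.008],[0.09,-0.2,0,0.002,0.028,-0.008],[0.09,-0.2,0,0.002,0.028,-0.008],[0.09,-0.2,0,0.002,0.028,-0.008],[0.09,-0.2,0,0.002,0.028,-0.007],[0.09,-0.2,0,0.002,0.028,-0.007],[0.09,-0.2,-0.08,0.001,0.028,-0.007],[0.07,-0.236,-0.2,0.001,0.026,-0.007],[0,0,0,0,0,0],[0,0,0,0,0,0]]'
python3 - <<'E'
from h import *
import cv2
go(TILE,108);go(TILE,18)
o=ctrl.get_obs();c=camera('wrist')
d=dict(p=o['eef_pos'],q=o['eef_rot'],he=c['hand_eye'],f=c['fx'],c=[c['cx'],c['cy']]);np.savez('w2.npz',**d);w=W(d)
im=c['color'];c0,u,y,n=pose(TILE)
im=cv2.resize(im,None,fx=1.4,fy=1.4,interpolation=cv2.INTER_CUBIC)
for a,b,e in [(45,34,4),(45,34,-4),(45,-34,4),(45,-34,-4),(-45,34,4),(-45,-34,4)]:
    uv=w.proj(c0+(a*u+b*y+e*n)/1000)[0]*1.4;cv2.circle(im,tuple(int(v) for v in uv.round()),3,(0,0,255),1)
cv2.imwrite('pics/w2.png',im)
E
```

```text
time_s: 3.95
eef_pos: [0.6347, -0.13, 0.1674]
eef_rot: [-0.13, 0.734, 0.657, -0.116]
wrist_force: [-0.4, 0.3, -0.4]
opening: 0.399
grasp_force: 0.0
shift/0.2 [ 0.    -0.004 -0.005] turn/(pi/2) [-0.    -0.     0.002] u/0.2 [ 1.7001371  -0.18433205  4.6984631 ] q [-0.35  0.65  1.16 -0.08  1.67 -0.23] t 3.95
shift/0.2 [-0.153  0.012 -0.428] turn/(pi/2) [-0.    -0.     0.002] u/0.2 [ 1.7001371  -0.18433205  4.6984631 ] q [-0.35  0.65  1.16 -0.08  1.67 -0.23] t 3.95
```

View pics/w2.png

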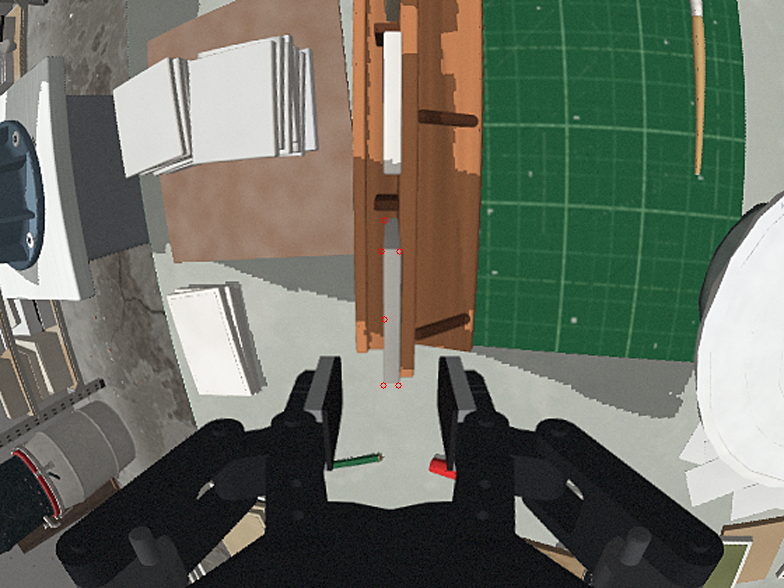

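The model dots land on the plain tile (top edge (384–400, 250–384)), centred between the pads. I'll descend 90 mm along the tile and close.

```bash
python3 -m pendant '[[-0.022,0.002,-0.06,0,0,0],[-0.022,0.002,-0.06,0,0,0],[-0.022,0.002,-0.06,0,0,0],[-0.022,0.002,-0.06,0,0,0],[-0.022,0.002,-0.06,0,0,0],[-0.022,0.002,-0.06,0,0,0],[-0.022,0.002,-0.06,0,0,0],[0,0,0,0,0,0],[0,0,0,0,0,0],[0,0,0,0,0,0]]'; python3 -m pendant '[[0,0,0,0,0,0],[0,0,0,0,0,0],[0,0,0,0,0,0],[0,0,0,0,0,0],[0,0,0,0,0,0],[0,0,0,0,0,0],[0,0,0,0,0,0],[0,0,0,0,0,0],[0,0,0,0,0,0],[0,0,0,0,0,0]]' -1; python3 -c "
from h import *
go(TILE,18)"
```

```text
time_s: 5.25
eef_pos: [0.6047, -0.1268, 0.0838]
eef_rot: [-0.129, 0.734, 0.657, -0.116]
wrist_force: [1.0, 0.7, -0.1]
opening: 0.396
grasp_force: 0.0
time_s: 6.5
eef_pos: [0.6045, -0.1267, 0.0835]
eef_rot: [-0.129, 0.734, 0.657, -0.116]
wrist_force: [4.0, -1.0, 4.9]
opening: 0.08
grasp_force: 59.3
shift/0.2 [-0.002 -0.004 -0.008] turn/(pi/2) [0.    0.001 0.001] u/0.2 [ 1.7001371  -0.18433205  4.6984631 ] q [-0.36  0.67  1.3  -0.08  1.51 -0.23] t 6.5
```

```bash
python3 -m pendant '[[0.024,-0.003,0.068,0,0,0],[0.024,-0.003,0.068,0,0,0],[0.024,-0.003,0.068,0,0,0],[0.024,-0.003,0.068,0,0,0],[0.024,-0.003,0.068,0,0,0],[0.024,-0.003,0.068,0,0,0],[0.024,-0.003,0.068,0,0,0],[0.024,-0.003,0.068,0,0,0],[0.024,-0.003,0.068,0,0,0],[0,0,0,0,0,0]]'; python3 -c "
from h import *
go(SEAT,120,True)"
```

```text
time_s: 7.75
eef_pos: [0.6483, -0.1323, 0.2071]
eef_rot: [-0.128, 0.734, 0.657, -0.115]
wrist_force: [0.2, 0.7, -1.0]
opening: 0.085
grasp_force: 58.5
shift/0.2 [-0.219  2.1   -0.157] turn/(pi/2) [-0.663  0.043 -1.831] u/0.2 [ 1.70968689 -0.03761918  4.6984631 ] q [-0.34  0.64  1.08 -0.08  1.75 -0.23] t 7.75
```

```bash
python3 -m pendant '[[-0.012,0.11,0.01,0.039,-0.004,0.108],[-0.012,0.11,0.01,0.039,-0.004,0.108],[-0.012,0.11,0.01,0.039,-0.004,0.108],[-0.012,0.11,0.01,0.039,-0.004,0.108],[-0.012,0.11,0.01,0.039,-0.004,0.108],[-0.012,0.11,0.01,0.039,-0.004,0.108],[-0.012,0.11,0.01,0.039,-0.004,0.108],[-0.012,0.11,0.01,0.039,-0.004,0.108],[-0.012,0.11,0.01,0.039,-0.004,0.108],[-0.012,0.11,0.01,0.039,-0.004,0.108]]'; python3 -c "
from h import *
go(SEAT,120,True)"
```

```text
time_s: 9.0
eef_pos: [0.6227, 0.0887, 0.2249]
eef_rot: [-0.173, -0.064, 0.982, 0.028]
wrist_force: [0.1, 0.2, -1.5]
opening: 0.082
grasp_force: 58.4
shift/0.2 [-0.091  0.995 -0.246] turn/(pi/2) [ 0.295 -0.019  0.85 ] u/0.2 [ 1.70968689 -0.03761918  4.6984631 ] q [-0.05  0.55  1.18  0.02  1.76 -1.76] t 9.0
```

```bash
python3 -m pendant '[[-0.011,0.124,-0.03,0.037,-0.002,0.106],[-0.011,0.124,-0.03,0.037,-0.002,0.106],[-0.011,0.124,-0.03,0.037,-0.002,0.106],[-0.011,0.124,-0.03,0.037,-0.002,0.106],[-0.012,0.124,-0.03,0.037,-0.003,0.106],[-0.012,0.124,-0.03,0.037,-0.003,0.106],[-0.012,0.124,-0.03,0.037,-0.003,0.106],[-0.012,0.124,-0.036,0.037,-0.002,0.108],[0,0,0,0,0,0],[0,0,0,0,0,0]]'
python3 - <<'E'
from h import *
import cv2
go(SEAT,120,True)
a=camera('side')['color'];b=camera('wrist')['color']
a=cv2.resize(a[130:260,220:340],None,fx=3,fy=3,interpolation=cv2.INTER_CUBIC);b=cv2.resize(b,(0,0),fx=.75,fy=.93)
o=np.zeros((392,a.shape[1]+b.shape[1],3),np.uint8);o[:a.shape[0],:a.shape[1]]=a;o[:b.shape[0],a.shape[1]:]=b
cv2.imwrite('pics/p1.png',o)
E
```

```text
time_s: 10.25
eef_pos: [0.6048, 0.2858, 0.176]
eef_rot: [-0.122, -0.686, 0.707, 0.124]
wrist_force: [-0.3, -0.5, -0.5]
opening: 0.083
grasp_force: 58.4
shift/0.2 [-0.001  0.009 -0.001] turn/(pi/2) [ 0.002 -0.001  0.005] u/0.2 [ 1.70968689 -0.03761918  4.6984631 ] q [ 0.22  0.67  1.11  0.08  1.7  -2.89] t 10.25
```

View pics/p1.png

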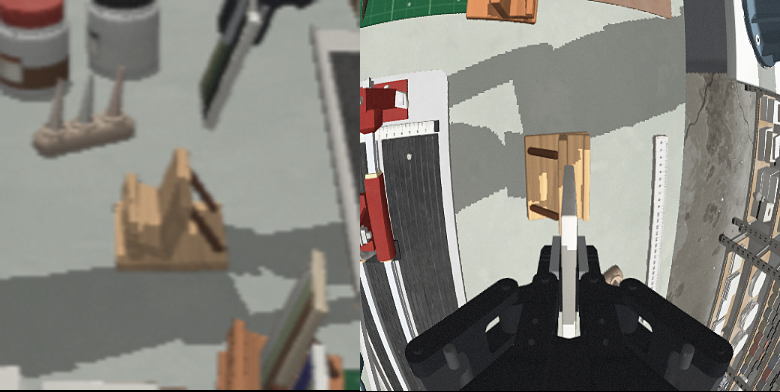

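The tile is held with its striped face toward the robot, above the stand (stand at (525–590,133–220) in the right half). I'll lower it along the board with a 3 mm outward offset.

```bash
python3 -c "
from h import *
go(SEAT,26,True,3);go(SEAT,19,True,3)"
```

```text
shift/0.2 [-0.178  0.015 -0.44 ] turn/(pi/2) [ 0.001 -0.     0.005] u/0.2 [ 1.70968689 -0.03761918  4.6984631 ] q [ 0.22  0.67  1.11  0.08  1.7  -2.89] t 10.35
shift/0.2 [-0.19   0.016 -0.473] turn/(pi/2) [ 0.001 -0.     0.005] u/0.2 [ 1.70968689 -0.03761918  4.6984631 ] q [ 0.22  0.67  1.11  0.08  1.7  -2.89] t 10.35
```

```bash
python3 -m pendant '[[-0.022,0.002,-0.055,0,0,0.001],[-0.022,0.002,-0.055,0,0,0.001],[-0.022,0.002,-0.055,0,0,0.001],[-0.022,0.002,-0.055,0,0,0.001],[-0.022,0.002,-0.055,0,0,0.001],[-0.022,0.002,-0.055,0,0,0],[-0.023,0.002,-0.055,0,0,0],[-0.023,0.001,-0.055,0,0,0],[0,0,0,0,0,0],[0,0,0,0,0,0]]'; python3 -c "
from h import *
go(SEAT,19,True,3)"
```

```text
time_s: 11.6
eef_pos: [0.5696, 0.2895, 0.0886]
eef_rot: [-0.122, -0.689, 0.703, 0.123]
wrist_force: [0.5, 0.5, -0.7]
opening: 0.087
grasp_force: 58.5
shift/0.2 [-0.012 -0.005 -0.034] turn/(pi/2) [ 0.001  0.    -0.002] u/0.2 [ 1.70968689 -0.03761918  4.6984631 ] q [ 0.24  0.69  1.26  0.09  1.53 -2.9 ] t 11.6
```

```bash
python3 -m pendant '[[-0.0015,0,-0.004,0,0,0],[-0.0015,0,-0.004,0,0,0],[-0.0015,0,-0.004,0,0,0],[-0.0015,0,-0.004,0,0,0],[-0.0015,0,-0.004,0,0,0],[-0.0015,0,-0.004,0,0,0],[-0.0015,0,-0.004,0,0,0],[0,0,0,0,0,0],[0,0,0,0,0,0],[0,0,0,0,0,0]]'
python3 - <<'E'
from h import *
import cv2
go(SEAT,19,True,3)
a=camera('side')['color']
cv2.imwrite('pics/s2.png',cv2.resize(a[130:250,230:340],None,fx=4,fy=4,interpolation=cv2.INTER_CUBIC))
E
```

```text
time_s: 12.85
eef_pos: [0.5677, 0.2894, 0.0837]
eef_rot: [-0.122, -0.689, 0.703, 0.123]
wrist_force: [0.3, -1.6, 6.0]
opening: 0.077
grasp_force: 59.4
shift/0.2 [-0.003 -0.004 -0.009] turn/(pi/2) [ 0.001  0.001 -0.002] u/0.2 [ 1.70968689 -0.03761918  4.6984631 ] q [ 0.24  0.69  1.27  0.09  1.52 -2.9 ] t 12.85
```

View pics/s2.png

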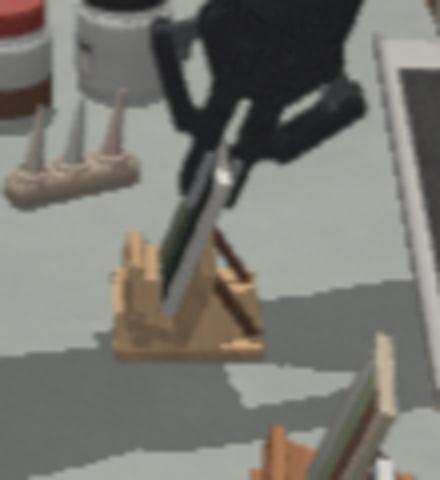

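The side view shows the tile standing on the ledge against the board, stripes to the front, and 6 N of upward force confirms contact. I'll release and back off along the tile.

```bash
python3 -m pendant '[[0,0,0,0,0,0],[0,0,0,0,0,0],[0,0,0,0,0,0],[0,0,0,0,0,0],[0,0,0,0,0,0],[0,0,0,0,0,0],[0,0,0,0,0,0],[0,0,0,0,0,0],[0,0,0,0,0,0],[0,0,0,0,0,0]]' -0.3; python3 -m pendant '[[0.008,0,0.023,0,0,0],[0.017,0,0.047,0,0,0],[0.024,0,0.066,0,0,0],[0.024,0,0.066,0,0,0],[0.024,0,0.066,0,0,0],[0.024,0,0.066,0,0,0],[0.024,0,0.066,0,0,0],[0.024,0,0.066,0,0,0],[0.024,0,0.066,0,0,0],[0,0,0,0,0,0]]';  python3 - <<'E'
from h import *
import cv2
a=camera('side')['color'];b=camera('top')['color']
a=cv2.resize(a[170:290,230:340],None,fx=4,fy=4,interpolation=cv2.INTER_CUBIC)
o=ctrl.get_obs();c=camera('wrist');im=c['color']
w=W(dict(p=o['eef_pos'],q=o['eef_rot'],he=c['hand_eye'],f=c['fx'],c=[c['cx'],c['cy']]))
im=cv2.resize(im,None,fx=3,fy=3,interpolation=cv2.INTER_CUBIC)
c0,u,y,n=pose(SEAT);uv0=w.proj(c0)[0]*3
for A,B,e in [(45,34,4),(45,34,-4),(45,-34,4),(45,-34,-4)]:
    uv=w.proj(c0+(A*u+B*y+e*n)/1000)[0]*3;cv2.circle(im,tuple(int(v) for v in uv.round()),4,(0,0,255),1)
x0=int(uv0[0])-170;y0=max(0,int(uv0[1])-240);im=im[y0:y0+480,x0:x0+340]
H=max(480,im.shape[0]);q=np.zeros((H,440+im.shape[1],3),np.uint8);q[:480,:440]=a;q[:im.shape[0],440:]=im
cv2.imwrite('pics/f1.png',q);print(q.shape)
E
```

```text
time_s: 14.15
eef_pos: [0.5672, 0.2894, 0.0827]
eef_rot: [-0.122, -0.689, 0.703, 0.124]
wrist_force: [-1.1, 0.0, -0.3]
opening: 0.35
grasp_force: 0.0
time_s: 15.4
eef_pos: [0.6068, 0.2896, 0.1907]
eef_rot: [-0.121, -0.69, 0.703, 0.123]
wrist_force: [-0.9, 0.4, -0.8]
opening: 0.348
grasp_force: 0.0
(480, 780, 3)
```

View pics/f1.png

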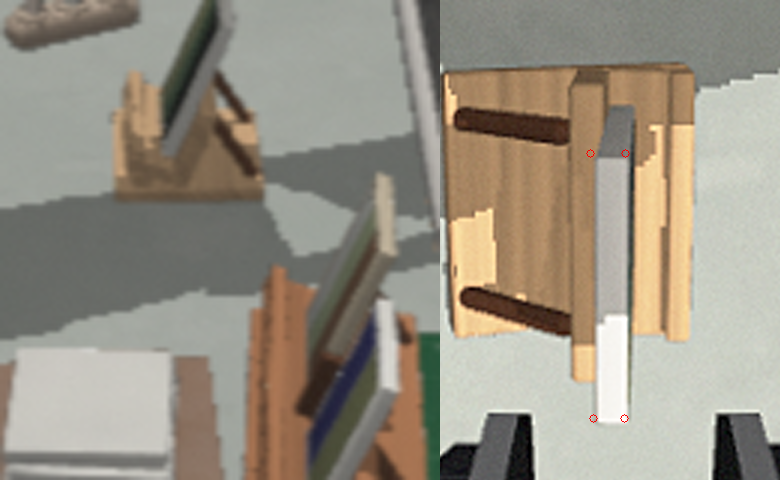

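The tile stands in the stand, its top edge at (597–630, 157–422) within about 2 mm of the model dots, stripes to the front, with the gripper clear. I'll hand in.

```bash
python3 -c "
from bench import ctrl
print(ctrl.hand_in())"
```

```text
the job is handed in; nothing more can be done
None
```

The reversed tile now leans in the middle of the small stand, glazed face up and out and within about 2 mm of the seated place in the last picture; the other two tiles were not touched, and the job was handed in at about 15.5 s (no verdict came back).

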